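Load the painting-class kit tray, tallest last

TASK

Load the grey kit tray for the painting class, each thing in the recess whose floor has its colour: first the flat red watercolour tin, then the blue-lidded jar, and last, so that it blocks nothing, the full one of the two yellow-capped bottles, which you can tell from the nearly empty one only by its weight. Everything must sit fully down and upright in its recess, and the nearly empty bottle must be left standing on the table. Set things down gently rather than dropping them, keep the jar and bottles upright, and leave the other things where they are.

Things in the scene. Friction and masses are not known exactly. Their poses are not given: they have to be found in the camera images.
- tray: grey kit tray, fixed to the table, 152 (its x) by 154 (its y) mm; floor 6 mm thick, outer walls and dividers 4 mm thick, with tops 16 mm above the table, so the recesses are 10 mm deep. Three recesses, each with a coloured floor: red along the -y half, and on the +y half blue (at -x) and yellow (at +x). Origin: centre of its underside, on the table
- tin_recess (a point): centre of the floor of the red recess, 144 (tray x) by 68 (tray y) mm; axes as the tray
- jar_recess (a point): centre of the floor of the blue recess, 74 by 74 mm; axes as the tray
- bottle_recess (a point): centre of the floor of the yellow recess, 66 by 66 mm; axes as the tray
- tin: flat red watercolour tin with a colour chart on its lid, 132 (x) by 56 (y) by 32 (z) mm, 0.18 kg, lying flat. Origin: centre of its underside; x along its length, z up. Grip it across its 56 mm width
- jar: white paint jar with blue lid and blue band, a plain cylinder 62 mm in diameter and 95 mm tall, about 0.3 kg. Origin: centre of the underside, z up
- bottle_1: one of two bottles that look exactly alike: white, upright, opaque, yellow screw cap and yellow band; 165 mm tall; body 54 mm in diameter up to 115 mm, then a shoulder, then the cap, 38 mm in diameter, from 129 to 165 mm height: grip it by the cap. One of the pair is full (about 0.55 kg), the other nearly empty (about 0.13 kg), and only lifting tells which. Origin: centre of the underside, z up
- bottle_2: one of two bottles that look exactly alike: white, upright, opaque, yellow screw cap and yellow band; 165 mm tall; body 54 mm in diameter up to 115 mm, then a shoulder, then the cap, 38 mm in diameter, from 129 to 165 mm height: grip it by the cap. One of the pair is full (about 0.55 kg), the other nearly empty (about 0.13 kg), and only lifting tells which. Origin: centre of the underside, z up
- green_jar: bystander: same shape as the blue jar but with green lid and band. Origin: centre of the underside
- eraser: bystander: white eraser block 50 x 26 x 14 mm. Origin: centre of the underside
- palette_knife: bystander: palette knife lying flat, 200 mm long along its x. Origin: centre of the underside
- sketchbook: bystander: green closed sketchbook 210 x 150 x 16 mm. Origin: centre of the underside
- water_cup: bystander: white ceramic cup, 76 mm across, 70 mm high. Origin: centre of the underside
- tape_roll: bystander: pale disc of paper tape, 90 mm across, 25 mm high. Origin: centre of the underside
- brush_cup: bystander: steel cup of brushes, 80 mm across, about 195 mm high with the brushes. Origin: centre of the underside
Mind the look-alikes: they are no part of the job. What is shaped like the bottle_1 but purple is not meant.

How it is judged:
On the way, in this order (a step that is already met when the one before it is completed fails the run):
1. the red tin lies flat in the red recess, released (horizontal distance between tin and tin_recess below 0.012 m and z of tin in the frame of tin_recess between -0.003 and 0.003 m and angle between tin's own z axis and vertical below 0.08 rad and contact force between tin and the fingers below 0.2 N and linear speed of tin below 0.03 m/s and angle between the x axis of tin and the x axis of tray, either way round below 0.15 rad), for 0.2 s.
2. the blue-lidded jar stands in the blue recess, released, the tin still in place (all of step 1 and horizontal distance between jar and jar_recess below 0.012 m and z of jar in the frame of jar_recess between -0.003 and 0.003 m and angle between jar's own z axis and vertical below 0.08 rad and contact force between jar and the fingers below 0.2 N and linear speed of jar below 0.03 m/s), for 0.2 s.
3. the full bottle stands in the yellow recess, released, tin and jar still in place (all of step 2 and ((horizontal distance between bottle_1 and bottle_recess below 0.012 m and z of bottle_1 in the frame of bottle_recess between -0.003 and 0.003 m and angle between bottle_1's own z axis and vertical below 0.08 rad and contact force between bottle_1 and the fingers below 0.2 N and linear speed of bottle_1 below 0.03 m/s and contact force between bottle_1 and tray above 3 N) or (horizontal distance between bottle_2 and bottle_recess below 0.012 m and z of bottle_2 in the frame of bottle_recess between -0.003 and 0.003 m and angle between bottle_2's own z axis and vertical below 0.08 rad and contact force between bottle_2 and the fingers below 0.2 N and linear speed of bottle_2 below 0.03 m/s and contact force between bottle_2 and tray above 3 N))), for 0.2 s.
At the end, for the whole second after the job is handed in: Tin, jar and full bottle (over 3 N on the tray) in the red, blue and yellow recess: within 12 mm of its centre, 3 mm of its floor, tilt under 0.08 rad, tin along it within 0.15 rad; the near-empty bottle on the table (3 mm, tilt under 0.08 rad). All released, slower than 0.03 m/s (all of step 2 and ((horizontal distance between bottle_1 and bottle_recess below 0.012 m and z of bottle_1 in the frame of bottle_recess between -0.003 and 0.003 m and angle between each of bottle_1, bottle_2's own z axis and vertical below 0.08 rad and contact force between each of bottle_1, bottle_2 and the fingers below 0.2 N and linear speed of each of bottle_1, bottle_2 below 0.03 m/s and contact force between bottle_1 and tray above 3 N and height (world z) of bottle_2 between -0.003 and 0.003 m) or (horizontal distance between bottle_2 and bottle_recess below 0.012 m and z of bottle_2 in the frame of bottle_recess between -0.003 and 0.003 m and angle between each of bottle_2, bottle_1's own z axis and vertical below 0.08 rad and contact force between each of bottle_2, bottle_1 and the fingers below 0.2 N and linear speed of each of bottle_2, bottle_1 below 0.03 m/s and contact force between bottle_2 and tray above 3 N and height (world z) of bottle_1 between -0.003 and 0.003 m))); the robot touches nothing.
It fails at once if the tin, the jar or a bottle was dropped or thrown (faster than 0.5 m/s with no finger on it) ((linear speed of tin above 0.5 m/s and contact force between tin and the fingers below 0.2 N) or (linear speed of jar above 0.5 m/s and contact force between jar and the fingers below 0.2 N) or (linear speed of bottle_1 above 0.5 m/s and contact force between bottle_1 and the fingers below 0.2 N) or (linear speed of bottle_2 above 0.5 m/s and contact force between bottle_2 and the fingers below 0.2 N)).
It fails at once if the jar or a bottle was tipped by more than 0.6 rad (angle between any of jar, bottle_1, bottle_2's own z axis and vertical above 0.6 rad).
It fails at once if a bystander was moved by more than 30 mm (distance of any of green_jar, eraser, palette_knife, sketchbook, water_cup, tape_roll, brush_cup from where it was at the start of the episode above 0.03 m).
It also fails if it takes over 72 s, if anything falls off the work surface, if the arm or the gripper's body presses on something with over 40 N, if the wrist force passes 120 N, or if a joint passes its speed limit or range.

ROBOT

A 7-joint arm with a two-finger parallel gripper is mounted at the origin on the work surface. World frame = base frame: x ahead of the robot, y to its left, z up, the work surface at z = 0. Lengths are in m, angles in rad, forces in N, time in s.
With the tool pointing down it reaches from about 0.4 to 0.85 m from the base axis. Payload 4.4 kg.
Tool frame: the origin (TCP) lies at the very end of the fingers, on their centre line; the grasp point (between the pads) lies 19 mm behind it; z points along the fingers, y is the direction in which the jaws open and shut (so a half turn about z gives the same grasp; the last joint's range is limited). The gripper opens to 94 mm and grips with 3 to 60 N. Pads are 16 mm wide; open, the fingers measure 119 mm over their backs; the gripper's body (75 mm by 177 mm) begins 78 mm behind the grasp point.
Start: joints at [-1.197, 0.628, 0.038, 1.517, -0.027, 0.996, -0.02], TCP at [0.277, 0.588, 0.205] pointing down, gripper open.
Joint ranges: [-3.06, 3.06], [-0.37, 2.12], [-1.25, 1.32], [0.18, 2.47], [-1.1, 4.24], [0.23, 1.98], [-2.94, 2.94]. Speed limits (rad/s): [2.57, 2.57, 3.14, 3.14, 3.14, 3.14, 3.14].

INTERFACE

Orientations are given as a unit quaternion [x, y, z, w].
In Python, from plant import ctrl, camera, workorder gives the robot as it stands.
- The arm moves only by the tool apply_moves, never from a script. Its argument "deltas" is a list of rows, each an object with "delta_pos": the shift along the world's x, y, z in mm, a list of three; "rotation": the turn, a rotation vector about the world's x, y, z in units of 5 degrees (1.0 is 5 degrees), a list of three; "jaw": the opening in per cent of the stroke, from 0 (shut) to 100 (fully open). In form: [{"delta_pos": [tx, ty, tz], "rotation": [rx, ry, rz], "jaw": jaw}, ...]. A call has 1 to 12 rows; each row is the pose to reach, as a shift and turn from the pose commanded when the call began; what a row does not reach only later rows make up. A row lasts 1/10 s, in which the tool goes at most 50 mm and 8.59 degrees, less where a joint would pass 70% of its speed; a pose out of reach is approached as far as the arm can. A call with a gripper value outside its range is refused whole. The fingers move at their own pace and stop on an object; "squeeze" is the grip in N (left out, the last holds). Time passes only in rows, so rows that repeat a pose let the fingers close. It gives the time, the measured TCP pose, the force and the opening at its end, in the units of the state.
- ctrl.get_obs(): the state, without advancing time (a new reading comes with each control period).
- camera(name): name is "scene" or "top" or "wrist"; returns a dict with "frame" (420x560x3 uint8, red, green, blue), "fx", "fy", "cx", "cy" (pixels), "rvec" (rotation vector, rad) and "tvec" (3), from world to camera coordinates, as OpenCV has them; the wrist camera has in their place "mount" (4x4, takes a point from camera to tool coordinates, whose origin is the TCP and whose axes are the flange's). Camera axes: x right, y down, z forward; pixel columns grow to the right and rows downward; lengths in m; the calibration is good to about 2 mm. A picture is of the moment at which its call begins: read the wrist's pose just before it. There is no depth.
- workorder.close_job(): hands the job in, once; it reports no verdict.
The state is a dict: "clock": time; "joint_pos": joint angles; "qd": joint speeds; "joint_efforts": joint torques, N m; "eef_pos": TCP position; "tool_rot": TCP orientation; "force": force on the tool from outside, world axes, zero at the start; "ft_torque": the same for the moment, N m; "opening": finger opening in m.
Only numpy, scipy, OpenCV 4.12 (cv2) and the standard library are available. Lean on these libraries where they do the work, as an engineer would, in place of code of your own. Each camera call takes 0.05 s, during which the arm holds its last target.

## Working session

There is one attempt and no reset: what is moved stays moved. The work goes in short steps, Python scripts to look and compute and a tool call to move; the robot and the scene stay as the last step left them, time stands still between calls to the robot, and variables do not carry over. Pictures are saved under pics/ and viewed, and the job is handed in when it is done.

Besides the shell and the picture viewer there is one more tool, called after "Request:" by a JSON object that holds its "method" and its "body", one argument or row to a line. apply_moves: Moves the arm, as the interface text tells. Its arguments: {"type":"object","properties":{"deltas":{"type":"array"},"squeeze":{"type":"number"}},"required":["deltas"]}

```bash
mkdir -p pics
python3 - <<'E'
from plant import ctrl,camera
import cv2,pickle
print(ctrl.get_obs())
for n in("top","scene","wrist"):
    c=camera(n); cv2.imwrite(f"pics/{n}0.png",cv2.cvtColor(c["frame"],cv2.COLOR_RGB2BGR)); pickle.dump(c,open(f"{n}0.pkl","wb"))
    print({k:v for k,v in c.items() if k!="frame"})
E
```

```text
{'clock': 0.0, 'joint_pos': array([-1.19680497,  0.62934303,  0.03844636,  1.51835262, -0.02700663,
        0.99627172, -0.01997272]), 'qd': array([ 0.00151225,  0.00100467,  0.00084697,  0.00050254, -0.00055804,
       -0.0001229 ,  0.00088824]), 'joint_efforts': array([-1.32606006e-04, -5.49731112e+01,  1.14300907e+00, -1.86637652e+01,
       -5.24165737e-02,  2.36996915e-02,  1.70669477e-04]), 'eef_pos': array([0.27643338, 0.58756564, 0.20456112]), 'tool_rot': array([ 2.18117739e-01,  9.75922021e-01, -9.08179000e-04, -1.92289483e-04]), 'force': array([ 1.09746624,  0.38299278, -0.11666623]), 'ft_torque': array([-0.00924954,  0.00057446,  0.00499569]), 'opening': 0.09425594199518866}
{'fx': 432.92599919142737, 'fy': 432.92599919142737, 'cx': 282.70328882936377, 'cy': 208.6699877052725, 'rvec': array([ 2.13898305, -2.14730024,  0.15512394]), 'tvec': array([-0.0684809 ,  0.58656634,  0.99935739])}
{'fx': 513.785837692794, 'fy': 513.785837692794, 'cx': 286.0872191985157, 'cy': 208.3927451746099, 'rvec': array([ 1.95179067,  1.38620688, -0.61371983]), 'tvec': array([-0.12875899, -0.36156592,  1.90503412])}
{'fx': 289.40853055755, 'fy': 289.40853055755, 'cx': 281.0187019028671, 'cy': 211.08855468713372, 'mount': array([[-7.68928273e-04, -9.65357410e-01, -2.60930029e-01,
         7.47015823e-02],
       [ 9.99999564e-01, -8.80342681e-04,  3.10111459e-04,
         1.69408720e-03],
       [-5.29076236e-04, -2.60929677e-01,  9.65357666e-01,
        -1.79729695e-01],
       [ 0.00000000e+00,  0.00000000e+00,  0.00000000e+00,
         1.00000000e+00]])}
```

View pics/top0.png

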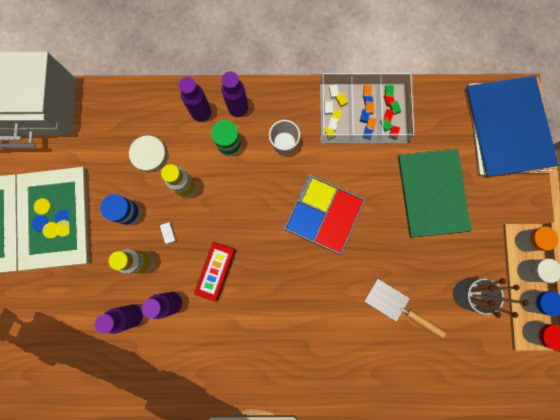

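View pics/scene0.png

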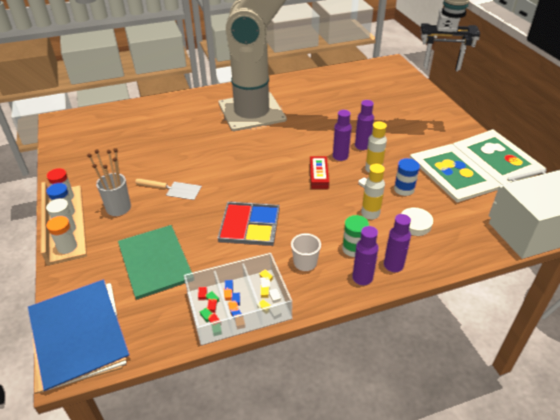

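View pics/wrist0.png

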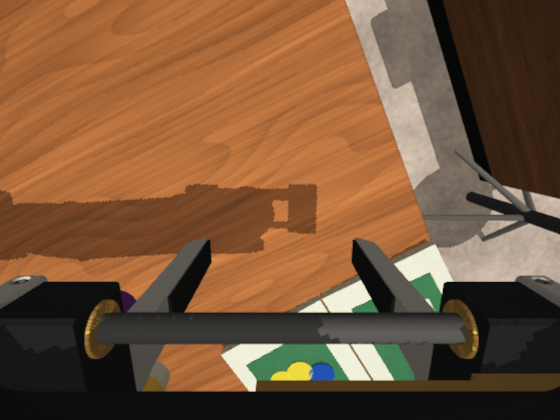

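The top view shows the tray at about (325,214), the tin at (215,272), the blue jar at (118,209), the yellow caps at (172,174) and (121,261), and the eraser at (168,233). Next I'll measure these.

```bash
cat > h.py <<'E'
import numpy as np,cv2,pickle
from scipy.spatial.transform import Rotation as R
def ray(c,uv,z):
    Rm=cv2.Rodrigues(np.array(c["rvec"]))[0]; t=np.array(c["tvec"])
    o=-Rm.T@t; d=Rm.T@np.array([(uv[0]-c["cx"])/c["fx"],(uv[1]-c["cy"])/c["fy"],1.])
    return o+d*(z-o[2])/d[2]
def proj(c,P):
    K=np.array([[c["fx"],0,c["cx"]],[0,c["fy"],c["cy"]],[0,0,1]])
    return cv2.projectPoints(np.array(P,float).reshape(-1,3),np.array(c["rvec"]),np.array(c["tvec"]),K,None)[0].reshape(-1,2)
def mask(c,col):
    h=cv2.cvtColor(c["frame"],cv2.COLOR_RGB2HSV); H,S,V=[h[...,i].astype(int) for i in range(3)]
    m={"red":((H<6)|(H>174))&(S>190)&(V>90),"yellow":(H>22)&(H<34)&(S>170)&(V>110),"blue":(H>100)&(H<120)&(S>170)&(V>70)}[col]
    return m.astype(np.uint8)
E
python3 - <<'E'
from h import *
for n in("top","scene"):
    c=pickle.load(open(n+"0.pkl","rb"))
    for col in("red","yellow","blue"):
        k,l,st,ce=cv2.connectedComponentsWithStats(mask(c,col))
        for i in range(1,k):
            if st[i,4]>25:
                pts=np.argwhere(l==i)[:,::-1].astype(np.float32); r=cv2.minAreaRect(pts)
                print(n,col,st[i],ce[i].round(1),"rect",np.round(r[0],1),np.round(r[1],1),round(r[2],1),[ray(c,ce[i],z).round(3)[:2] for z in (0.006,0.032,.095,.165)])
c=pickle.load(open("top0.pkl","rb"))
f=cv2.cvtColor(c["frame"],cv2.COLOR_RGB2BGR)
cv2.imwrite("pics/cropA.png",cv2.resize(f[150:320,80:250],None,fx=3.5,fy=3.5,interpolation=cv2.INTER_CUBIC))
cv2.imwrite("pics/cropB.png",cv2.resize(f[165:265,275:375],None,fx=6,fy=6,interpolation=cv2.INTER_CUBIC))
E
```

```text
top red [385  96   9  10  56] [388.6  99.8] rect [389.  100.5] [9. 8.] 90.0 [array([ 0.876, -0.346]), array([ 0.865, -0.339]), array([ 0.839, -0.323]), array([ 0.81 , -0.306])]
top red [384 110  10  11  67] [388.7 114.3] rect [388.5 114.4] [ 7.2 10. ] 21.8 [array([ 0.836, -0.345]), array([ 0.827, -0.338]), array([ 0.803, -0.322]), array([ 0.776, -0.304])]
top red [391 126   9   7  47] [394.7 129.4] rect [395. 129.] [8. 6.] 0.0 [array([ 0.796, -0.358]), array([ 0.787, -0.351]), array([ 0.766, -0.335]), array([ 0.742, -0.316])]
top red [ 316  190   46   62 1514] [338.7 220.4] rect [338.7 220.4] [26.8 56.6] 23.6 [array([ 0.562, -0.21 ]), array([ 0.559, -0.206]), array([ 0.551, -0.198]), array([ 0.543, -0.189])]
top red [195 242  40  59 581] [214.5 271.3] rect [214.1 271.2] [23.3 55.8] 19.7 [array([0.438, 0.097]), array([0.438, 0.092]), array([0.437, 0.082]), array([0.437, 0.071])]
top red [543 325  17  25 366] [551.9 336.7] rect [551. 337.] [24. 16.] 90.0 [array([ 0.28 , -0.712]), array([ 0.284, -0.696]), array([ 0.293, -0.658]), array([ 0.303, -0.617])]
top yellow [336  93  12  13  93]
[... 6942 characters left out ...]
 15 218] [ 56.9 190.7] rect [ 56.5 190.5] [13.1 18.9] 79.7 [array([ 0.25 , -0.687]), array([ 0.285, -0.681]), array([ 0.369, -0.664]), array([ 0.463, -0.645])]
scene blue [251 207  26  15 335] [263.3 214. ] rect [263.4 213.9] [24.3 14.3] 4.8 [array([ 0.556, -0.127]), array([ 0.583, -0.134]), array([ 0.649, -0.153]), array([ 0.721, -0.173])]
scene blue [226 281   6   7  39] [228.6 283.8] rect [228.5 284. ] [6. 5.] 90.0 [array([ 0.774, -0.286]), array([ 0.795, -0.289]), array([ 0.847, -0.298]), array([ 0.904, -0.307])]
scene blue [233 294   6   9  41] [235.8 297. ] rect [235.5 298. ] [8. 5.] 90.0 [array([ 0.82, -0.28]), array([ 0.84 , -0.283]), array([ 0.889, -0.292]), array([ 0.943, -0.302])]
```

View pics/cropA.png

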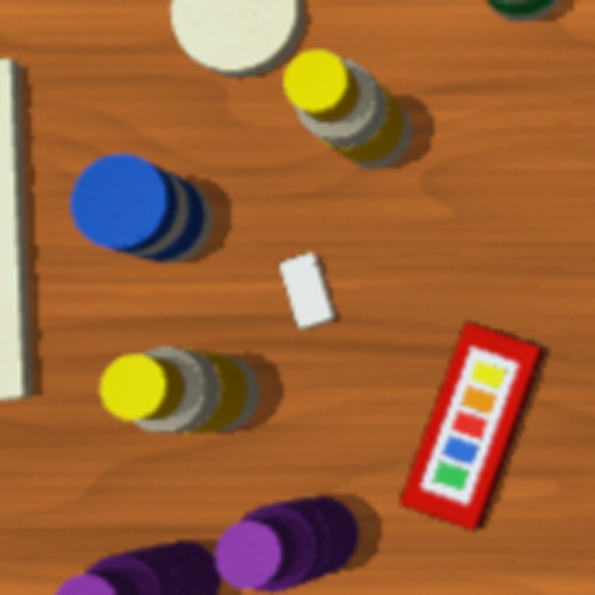

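View pics/cropB.png

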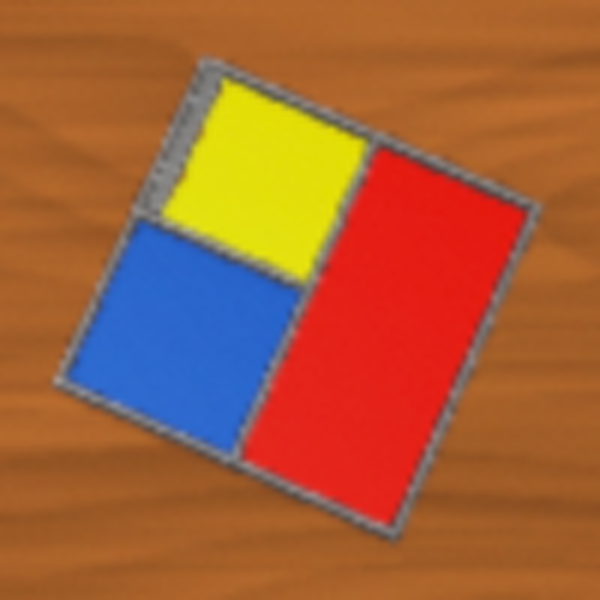

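Run:
```python
from h import *
from scipy.optimize import least_squares
c=pickle.load(open("top0.pkl","rb")); s=pickle.load(open("scene0.pkl","rb"))
# tray from crop corners
cor=np.array([(207,60),(540,207),(397,537),(60,383)],float); px=(cor+.5)/6-.5+[275,165]
loc=np.array([(76,77,.0),(76,-77,0),(-76,-77,0),(-76,77,0)])/1000+[0,0,.016]
def T(p,l): 
    a=p[2]; return np.c_[p[0]+np.cos(a)*l[:,0]-np.sin(a)*l[:,1],p[1]+np.sin(a)*l[:,0]+np.cos(a)*l[:,1],l[:,2]]
r=least_squares(lambda p:(proj(c,T(p,loc))-px).ravel(),[.58,-.17,-.4]); print("tray",r.x,np.degrees(r.x[2]),r.fun.round(2))
fl=np.array([(0,-39,6),(-35,36,6),(39,32,6)])/1000
print(T(r.x,fl).round(4)); print("scene proj of floors",proj(s,T(r.x,fl)).round(1), proj(c,T(r.x,fl)).round(1))
# tin top corners cropA
m=mask(c,"red"); k,l,st,ce=cv2.connectedComponentsWithStats(m)
i=l[246,217] if l[246,217] else l[271,232]
pts=np.argwhere(l==l[270,200 if l[270,200] else 204])[:,::-1].astype(np.float32)
rc=cv2.boxPoints(cv2.minAreaRect(np.argwhere(l==[j for j in range(1,k) if 560<st[j,4]<600][0])[:,::-1].astype(np.float32)))
W=np.array([ray(c,q,.032) for q in rc]); print("tin corners",W.round(4),"mean",W.mean(0).round(4)); 
for a in range(4): d=W[(a+1)%4]-W[a]; print(np.linalg.norm(d).round(4),np.degrees(np.arctan2(d[1],d[0])).round(1))
for n,p,z in [("purpleA",(248,553),.165),("purpleB",(88,610),.165),("eraser",(307,291),.014),("tape",(236,10),.025)]:
    print(n,ray(c,(np.array(p)+.5)/3.5-.5+[80,150],z).round(3))
for n,p,z in [("green",(225,133),.095),("purpleC",(188,85),.165),("purpleD",(231,79),.165),("purpB",(105,324),.165),("cup",(285,130),.07),("tape",(147,152),.025)]: print(n,ray(c,p,z).round(3))
```

```text
tray [ 0.57738634 -0.17431753 -0.43116785] -24.704097801582346 [-0.34 -0.91  0.93 -0.29  0.43  0.79 -1.02  0.33]
[[ 0.5611 -0.2097  0.006 ]
 [ 0.5606 -0.127   0.006 ]
 [ 0.6262 -0.1615  0.006 ]]
scene proj of floors [[235.9 221.6]
 [263.7 214.9]
 [258.9 233. ]] [[338.7 220.7]
 [305.4 221. ]
 [318.9 195. ]]
tin corners [[0.3857 0.1406 0.032 ]
 [0.5098 0.0987 0.032 ]
 [0.4908 0.0457 0.032 ]
 [0.3674 0.0884 0.032 ]] mean [0.4384 0.0934 0.032 ]
0.131 -18.7
0.0564 -109.7
0.1307 160.9
0.0554 70.7
purpleA [0.364 0.201 0.165]
purpleB [0.331 0.294 0.165]
eraser [0.532 0.213 0.014]
tape [0.733 0.268 0.025]
green [0.759 0.064 0.095]
purpleC [0.847 0.138 0.165]
purpleD [0.86  0.043 0.165]
purpB [0.331 0.293 0.165]
cup [ 0.774 -0.077  0.07 ]
tape [0.734 0.268 0.025]
```

Request:
{"method": "apply_moves", "body": {
  "deltas": [
    {"delta_pos": [16, -45, 0], "rotation": [0, 0, 0.2], "jaw": 100},
    {"delta_pos": [32, -90, 0], "rotation": [0, 0, 0.4], "jaw": 100},
    {"delta_pos": [48, -135, 0], "rotation": [0, 0, 0.6], "jaw": 100},
    {"delta_pos": [64, -180, 0], "rotation": [0, 0, 0.8], "jaw": 100},
    {"delta_pos": [80, -225, 0], "rotation": [0, 0, 1.0], "jaw": 100},
    {"delta_pos": [96, -270, 0], "rotation": [0, 0, 1.2], "jaw": 100},
    {"delta_pos": [110, -315, 0], "rotation": [0, 0, 1.25], "jaw": 100},
    {"delta_pos": [124, -360, 0], "rotation": [0, 0, 1.25], "jaw": 100},
    {"delta_pos": [138, -405, 0], "rotation": [0, 0, 1.25], "jaw": 100},
    {"delta_pos": [150, -450, -10], "rotation": [0, 0, 1.25], "jaw": 100},
    {"delta_pos": [158, -480, -30], "rotation": [0, 0, 1.25], "jaw": 100},
    {"delta_pos": [161, -495, -60], "rotation": [0, 0, 1.25], "jaw": 100}
  ]
}}

```text
clock: 1.35
eef_pos: [0.4398, 0.09, 0.146]
tool_rot: [0.167, 0.986, 0.0, 0.002]
force: [0.3, 0.6, 0.4]
opening: 0.0941
```

Request:
{"method": "apply_moves", "body": {
  "deltas": [
    {"delta_pos": [0, 0, 0], "rotation": [0, 0, 0], "jaw": 100},
    {"delta_pos": [0, 0, 0], "rotation": [0, 0, 0], "jaw": 100}
  ]
}}

```text
clock: 1.55
eef_pos: [0.4374, 0.0936, 0.1455]
tool_rot: [0.165, 0.986, -0.0, -0.001]
force: [-0.2, -0.6, -0.1]
opening: 0.0939
```

```bash
cat >> h.py <<'E'
def look(tag):
    from plant import ctrl,camera
    o=ctrl.get_obs(); c=camera("wrist"); pickle.dump((o,c),open(tag+".pkl","wb"))
    cv2.imwrite(f"pics/{tag}.png",cv2.cvtColor(c["frame"],cv2.COLOR_RGB2BGR))
    print("t",o["clock"],"tcp",o["eef_pos"].round(4),"F",o["force"].round(2),"op",round(o["opening"],4))
    y=R.from_quat(o["tool_rot"]).as_matrix(); print("jaw ang",np.degrees(np.arctan2(y[1,1],y[0,1])).round(2),"zax",y[:,2].round(4))
    return wc(o,c)
def wc(o,c):
    M=np.eye(4);M[:3,:3]=R.from_quat(o["tool_rot"]).as_matrix();M[:3,3]=o["eef_pos"]
    W=np.linalg.inv(M@c["mount"]); c=dict(c); c["rvec"]=R.from_matrix(W[:3,:3]).as_rotvec(); c["tvec"]=W[:3,3]; return c
E
python3 -c "
from h import *
look('w1')"
```

```text
t 1.55 tcp [0.4374 0.0936 0.1455] F [-0.25 -0.63 -0.07] op 0.0939
jaw ang 71.03 zax [-1.4e-03  2.0e-04 -1.0e+00]
```

View pics/w1.png

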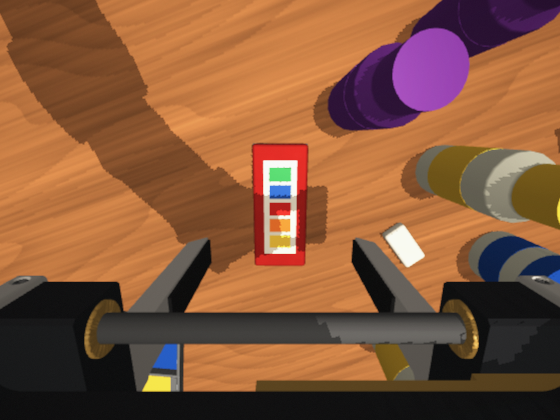

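The wrist image shows the tin centred between the fingers and aligned with them. Its top corners are at about (253,144), (308,144), (305,265) and (255,265).

```bash
python3 -c "
from h import *
o,c=pickle.load(open('w1.pkl','rb')); w=wc(o,c)
P=np.array([ray(w,q,.032) for q in [(253,144),(308,144),(305,265),(255,265)]]); print(P.round(4),P.mean(0).round(4))
d=(P[0]+P[1]-P[2]-P[3])/2;print(np.linalg.norm(d),np.degrees(np.arctan2(d[1],d[0])))
"
```

```text
[[0.3683 0.0898 0.032 ]
 [0.386  0.1412 0.032 ]
 [0.5092 0.0986 0.032 ]
 [0.4912 0.0464 0.032 ]] [0.4387 0.094  0.032 ]
0.13034047711922297 160.71829452649882
```

Request:
{"method": "apply_moves", "body": {
  "deltas": [
    {"delta_pos": [1, 0, -40], "rotation": [0, 0, 0], "jaw": 100},
    {"delta_pos": [1, 0, -80], "rotation": [0, 0, 0], "jaw": 100},
    {"delta_pos": [1, 0, -110], "rotation": [0, 0, 0], "jaw": 100},
    {"delta_pos": [1, 0, -125], "rotation": [0, 0, 0], "jaw": 100},
    {"delta_pos": [1, 0, -131], "rotation": [0, 0, 0], "jaw": 100},
    {"delta_pos": [1, 0, -131], "rotation": [0, 0, 0], "jaw": 80},
    {"delta_pos": [1, 0, -131], "rotation": [0, 0, 0], "jaw": 40},
    {"delta_pos": [1, 0, -131], "rotation": [0, 0, 0], "jaw": 40},
    {"delta_pos": [1, 0, -131], "rotation": [0, 0, 0], "jaw": 40},
    {"delta_pos": [1, 0, -131], "rotation": [0, 0, 0], "jaw": 40},
    {"delta_pos": [1, 0, -131], "rotation": [0, 0, 0], "jaw": 40},
    {"delta_pos": [1, 0, -131], "rotation": [0, 0, 0], "jaw": 40}
  ],
  "squeeze": 20
}}

```text
clock: 2.8
eef_pos: [0.4391, 0.0932, 0.0151]
tool_rot: [0.165, 0.986, -0.0, 0.001]
force: [-0.3, -0.3, 6.3]
opening: 0.0553
```

Request:
{"method": "apply_moves", "body": {
  "deltas": [
    {"delta_pos": [0, 0, 15], "rotation": [0, 0, 0], "jaw": 40},
    {"delta_pos": [0, 0, 45], "rotation": [0, 0, 0], "jaw": 40},
    {"delta_pos": [10, -25, 75], "rotation": [0, 0, -0.2], "jaw": 40},
    {"delta_pos": [24, -60, 80], "rotation": [0, 0, -0.4], "jaw": 40},
    {"delta_pos": [39, -98, 80], "rotation": [0, 0, -0.6], "jaw": 40},
    {"delta_pos": [54, -136, 80], "rotation": [0, 0, -0.8], "jaw": 40},
    {"delta_pos": [70, -174, 80], "rotation": [0, 0, -1.0], "jaw": 40},
    {"delta_pos": [85, -212, 80], "rotation": [0, 0, -1.1], "jaw": 40},
    {"delta_pos": [100, -250, 80], "rotation": [0, 0, -1.1], "jaw": 40},
    {"delta_pos": [113, -280, 80], "rotation": [0, 0, -1.1], "jaw": 40},
    {"delta_pos": [119, -297, 80], "rotation": [0, 0, -1.1], "jaw": 40},
    {"delta_pos": [122, -303, 70], "rotation": [0, 0, -1.1], "jaw": 40}
  ]
}}

```text
clock: 4.0
eef_pos: [0.5616, -0.2128, 0.0848]
tool_rot: [0.213, 0.977, -0.001, 0.001]
force: [0.1, -0.0, -1.2]
opening: 0.0557
```

Request:
{"method": "apply_moves", "body": {
  "deltas": [
    {"delta_pos": [0, 0, 0], "rotation": [0, 0, 0], "jaw": 40},
    {"delta_pos": [0, 0, 0], "rotation": [0, 0, 0], "jaw": 40}
  ]
}}

```text
clock: 4.2
eef_pos: [0.5598, -0.2077, 0.0836]
tool_rot: [0.211, 0.978, 0.001, -0.001]
force: [0.2, 0.8, -2.3]
opening: 0.0556
```

```bash
python3 -c "
from h import *
w=look('w2')
from plant import camera
c=camera('top'); pickle.dump(c,open('top1.pkl','wb'))
cv2.imwrite('pics/top1.png',cv2.resize(cv2.cvtColor(c['frame'],cv2.COLOR_RGB2BGR)[150:300,250:450],None,fx=4,fy=4))
"
```

```text
t 4.2 tcp [ 0.5598 -0.2077  0.0836] F [ 0.22  0.78 -2.32] op 0.0556
jaw ang 65.65 zax [-0.0023  0.0018 -1.    ]
```

View pics/w2.png

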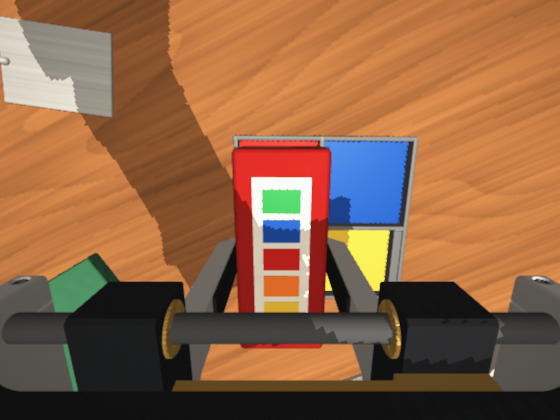

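The tin is held level over the red recess. The tray's -x corners are visible at about (234,137) and (416,138), so I'll compare those with my estimate.

```bash
python3 -c "
from h import *
o,c=pickle.load(open('w2.pkl','rb')); w=wc(o,c)
A=ray(w,(234,137),.016);B=ray(w,(416,138),.016);print(A,B,np.linalg.norm(A-B),np.degrees(np.arctan2(*(B-A)[:2][::-1]))-90)
a=np.radians(-24.7);
for l in[(-76,-77),(-76,77)]: print(.5774+(np.cos(a)*l[0]-np.sin(a)*l[1])/1e3,-.1743+(np.sin(a)*l[0]+np.cos(a)*l[1])/1e3)
# tin top end corners, top z = tcp - .0151+.032... 
zt=o['eef_pos'][2]-.0151+.032
E=[ray(w,q,zt) for q in [(233,150),(331,150)]];print(E); 
a=np.radians(65.65-90);print((E[0]+E[1])/2+np.array([np.cos(a),np.sin(a),0])*.066)
"
```

```text
[ 0.47925296 -0.21200503  0.016     ] [ 0.5423434  -0.07482729  0.016     ] 0.1509905177849268 -24.698529353894614
0.47617761382528623 -0.21249723206067575
0.540529143190652 -0.0725869727215606
[array([ 0.48987328, -0.20325403,  0.10053616]), array([ 0.51221709, -0.15398917,  0.10053616])]
[ 0.56117408 -0.20583403  0.10053616]
```

View pics/top1.png

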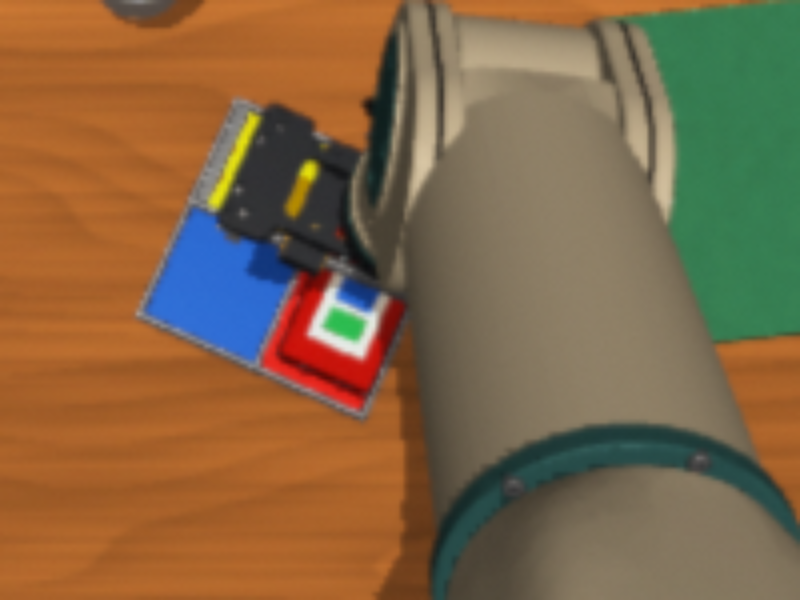

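Request:
{"method": "apply_moves", "body": {
  "deltas": [
    {"delta_pos": [1, 0, -15], "rotation": [0, 0, -0.07], "jaw": 40},
    {"delta_pos": [1, 0, -30], "rotation": [0, 0, -0.07], "jaw": 40},
    {"delta_pos": [1, 0, -43], "rotation": [0, 0, -0.07], "jaw": 40},
    {"delta_pos": [1, 0, -50], "rotation": [0, 0, -0.07], "jaw": 40},
    {"delta_pos": [1, 0, -50], "rotation": [0, 0, -0.07], "jaw": 40},
    {"delta_pos": [1, 0, -55], "rotation": [0, 0, -0.07], "jaw": 40},
    {"delta_pos": [1, 0, -59], "rotation": [0, 0, -0.07], "jaw": 40},
    {"delta_pos": [1, 0, -62], "rotation": [0, 0, -0.07], "jaw": 40},
    {"delta_pos": [1, 0, -62], "rotation": [0, 0, -0.07], "jaw": 40},
    {"delta_pos": [1, 0, -62], "rotation": [0, 0, -0.07], "jaw": 40}
  ]
}}

```text
clock: 5.3
eef_pos: [0.5619, -0.2099, 0.0226]
tool_rot: [0.215, 0.977, 0.0, 0.0]
force: [0.0, 0.8, -2.5]
opening: 0.056
```

```bash
python3 -c "
from h import *
look('w3')"
```

```text
t 5.3 tcp [ 0.5619 -0.2099  0.0226] F [ 0.04  0.77 -2.52] op 0.056
jaw ang 65.2 zax [ 3.e-04 -0.e+00 -1.e+00]
```

View pics/w3.png

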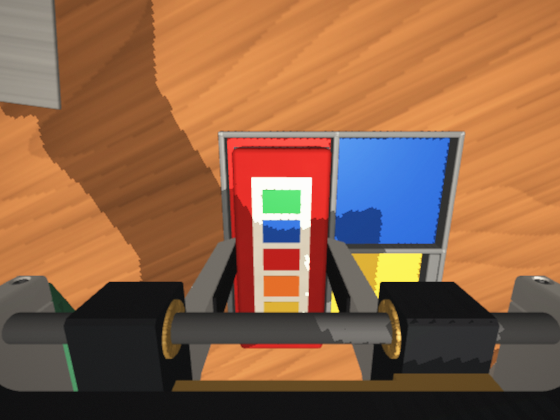

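The tin sits inside the recess walls, x 233–331 px against recess 225–333 px. It is not yet touching the floor, so I'll lower a little more and release.

Request:
{"method": "apply_moves", "body": {
  "deltas": [
    {"delta_pos": [0, 0, -1], "rotation": [0, 0, 0], "jaw": 40},
    {"delta_pos": [0, 0, -2], "rotation": [0, 0, 0], "jaw": 40},
    {"delta_pos": [0, 0, -2], "rotation": [0, 0, 0], "jaw": 40}
  ]
}}

```text
clock: 5.65
eef_pos: [0.562, -0.2099, 0.0212]
tool_rot: [0.215, 0.977, -0.0, 0.0]
force: [-0.9, 0.8, 3.9]
opening: 0.0559
```

Request:
{"method": "apply_moves", "body": {
  "deltas": [
    {"delta_pos": [0, 0, -2], "rotation": [0, 0, 0], "jaw": 62},
    {"delta_pos": [0, 0, -2], "rotation": [0, 0, 0], "jaw": 68},
    {"delta_pos": [0, 0, -2], "rotation": [0, 0, 0], "jaw": 76},
    {"delta_pos": [0, 0, -2], "rotation": [0, 0, 0], "jaw": 80},
    {"delta_pos": [0, 0, 10], "rotation": [0, 0, 0], "jaw": 80},
    {"delta_pos": [0, 0, 40], "rotation": [0, 0, 0], "jaw": 90},
    {"delta_pos": [0, 0, 80], "rotation": [0, 0, 0], "jaw": 100},
    {"delta_pos": [0, 0, 120], "rotation": [0, 0, 0], "jaw": 100},
    {"delta_pos": [0, 0, 120], "rotation": [0, 0, 0], "jaw": 100}
  ]
}}

```text
clock: 6.55
eef_pos: [0.5658, -0.2109, 0.1469]
tool_rot: [0.215, 0.977, -0.001, 0.006]
force: [0.6, 0.0, -0.2]
opening: 0.0941
```

```bash
python3 -c "
from h import *
look('w4')"
```

```text
t 6.55 tcp [ 0.5658 -0.2109  0.1469] F [ 0.65  0.03 -0.21] op 0.0941
jaw ang 65.19 zax [ 0.0107 -0.0034 -0.9999]
```

View pics/w4.png

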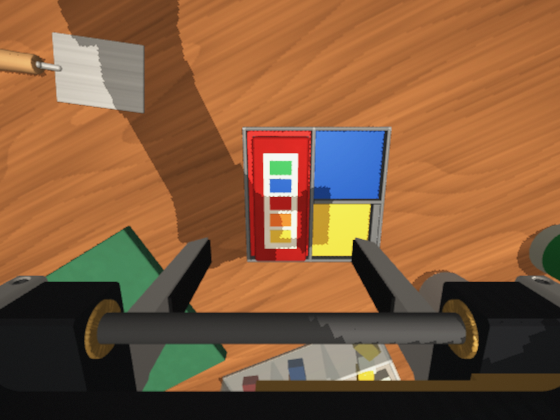

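The tin lies flat in the red recess at (247–311, 130–260). Next is the jar.

Request:
{"method": "apply_moves", "body": {
  "deltas": [
    {"delta_pos": [0, 10, 40], "rotation": [0, 0, 0], "jaw": 100},
    {"delta_pos": [2, 50, 65], "rotation": [0, 0, 0], "jaw": 100},
    {"delta_pos": [4, 98, 65], "rotation": [0, 0, 0], "jaw": 100},
    {"delta_pos": [6, 146, 65], "rotation": [0, 0, 0], "jaw": 100},
    {"delta_pos": [8, 194, 65], "rotation": [0, 0, 0], "jaw": 100},
    {"delta_pos": [10, 242, 65], "rotation": [0, 0, 0], "jaw": 100},
    {"delta_pos": [12, 290, 65], "rotation": [0, 0, 0], "jaw": 100},
    {"delta_pos": [14, 338, 65], "rotation": [0, 0, 0], "jaw": 100},
    {"delta_pos": [16, 386, 65], "rotation": [0, 0, 0], "jaw": 100},
    {"delta_pos": [18, 434, 65], "rotation": [0, 0, 0], "jaw": 100},
    {"delta_pos": [20, 480, 65], "rotation": [0, 0, 0], "jaw": 100},
    {"delta_pos": [21, 510, 65], "rotation": [0, 0, 0], "jaw": 100}
  ]
}}

```text
clock: 7.8
eef_pos: [0.5809, 0.3044, 0.2043]
tool_rot: [0.213, 0.977, 0.0, -0.001]
force: [0.5, 0.1, -0.7]
opening: 0.0941
```

Request:
{"method": "apply_moves", "body": {
  "deltas": [
    {"delta_pos": [0, 10, 0], "rotation": [0, 0, 0], "jaw": 100},
    {"delta_pos": [0, 15, 0], "rotation": [0, 0, 0], "jaw": 100},
    {"delta_pos": [0, 15, 0], "rotation": [0, 0, 0], "jaw": 100},
    {"delta_pos": [0, 15, 0], "rotation": [0, 0, 0], "jaw": 100},
    {"delta_pos": [0, 15, 0], "rotation": [0, 0, 0], "jaw": 100}
  ]
}}

```text
clock: 8.3
eef_pos: [0.5834, 0.3129, 0.2056]
tool_rot: [0.216, 0.976, -0.001, 0.0]
force: [-0.2, 0.4, 0.4]
opening: 0.094
```

```bash
python3 -c "
from h import *
w=look('w5')
print(proj(w,[(.583,.315,.095),(.461,.274,.165),(.647,.171,.165)]))"
```

```text
t 8.3 tcp [0.5834 0.3129 0.2056] F [-0.19  0.35  0.37] op 0.094
jaw ang 65.05 zax [ 2.0e-04 -1.1e-03 -1.0e+00]
[[281.07405938 206.38120603]
 [157.31793953 104.28538024]
 [167.1830071  352.1221858 ]]
```

View pics/w5.png

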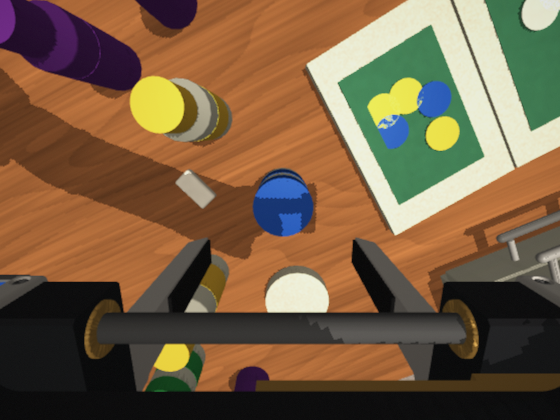

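The jar lid centre at (283,206) is within 2 px of the prediction, and the bottle cap at (157,104) matches it. Descending on the jar.

Request:
{"method": "apply_moves", "body": {
  "deltas": [
    {"delta_pos": [1, 2, -35], "rotation": [0, 0, 0], "jaw": 100},
    {"delta_pos": [1, 2, -75], "rotation": [0, 0, 0], "jaw": 100},
    {"delta_pos": [1, 2, -115], "rotation": [0, 0, 0], "jaw": 100},
    {"delta_pos": [1, 2, -140], "rotation": [0, 0, 0], "jaw": 100},
    {"delta_pos": [1, 2, -155], "rotation": [0, 0, 0], "jaw": 100},
    {"delta_pos": [1, 2, -155], "rotation": [0, 0, 0], "jaw": 85},
    {"delta_pos": [1, 2, -155], "rotation": [0, 0, 0], "jaw": 70},
    {"delta_pos": [1, 2, -155], "rotation": [0, 0, 0], "jaw": 50},
    {"delta_pos": [1, 2, -155], "rotation": [0, 0, 0], "jaw": 45},
    {"delta_pos": [1, 2, -155], "rotation": [0, 0, 0], "jaw": 45},
    {"delta_pos": [1, 2, -155], "rotation": [0, 0, 0], "jaw": 45},
    {"delta_pos": [1, 2, -155], "rotation": [0, 0, 0], "jaw": 45}
  ],
  "squeeze": 25
}}

```text
clock: 9.55
eef_pos: [0.5841, 0.3163, 0.0519]
tool_rot: [0.215, 0.977, -0.0, 0.0]
force: [-2.2, -3.7, 5.7]
opening: 0.0619
```

Request:
{"method": "apply_moves", "body": {
  "deltas": [
    {"delta_pos": [0, 0, 15], "rotation": [0, 0, 0], "jaw": 45},
    {"delta_pos": [0, 0, 45], "rotation": [0, 0, 0], "jaw": 45},
    {"delta_pos": [0, 0, 85], "rotation": [0, 0, 0], "jaw": 45},
    {"delta_pos": [0, 0, 120], "rotation": [0, 0, 0], "jaw": 45},
    {"delta_pos": [-2, -10, 150], "rotation": [0, 0, 0], "jaw": 45},
    {"delta_pos": [-9, -35, 165], "rotation": [0, 0, 0], "jaw": 45},
    {"delta_pos": [-18, -70, 165], "rotation": [0, 0, 0], "jaw": 45},
    {"delta_pos": [-28, -105, 165], "rotation": [0, 0, 0], "jaw": 45},
    {"delta_pos": [-36, -140, 165], "rotation": [0, 0, 0], "jaw": 45},
    {"delta_pos": [-38, -175, 165], "rotation": [0, 0, 0], "jaw": 45},
    {"delta_pos": [-37, -210, 165], "rotation": [0, 0, 0], "jaw": 45},
    {"delta_pos": [-35, -250, 160], "rotation": [0, 0, 0], "jaw": 45}
  ]
}}

```text
clock: 10.75
eef_pos: [0.5492, 0.0674, 0.2121]
tool_rot: [0.214, 0.977, 0.001, 0.001]
force: [0.7, -0.3, -2.6]
opening: 0.0614
```

Request:
{"method": "apply_moves", "body": {
  "deltas": [
    {"delta_pos": [2, -40, -15], "rotation": [0, 0, 0], "jaw": 45},
    {"delta_pos": [5, -80, -35], "rotation": [0, 0, 0], "jaw": 45},
    {"delta_pos": [8, -120, -55], "rotation": [0, 0, 0], "jaw": 45},
    {"delta_pos": [10, -155, -70], "rotation": [0, 0, 0], "jaw": 45},
    {"delta_pos": [12, -180, -80], "rotation": [0, 0, 0], "jaw": 45},
    {"delta_pos": [12, -194, -90], "rotation": [0, 0, 0], "jaw": 45},
    {"delta_pos": [12, -194, -100], "rotation": [0, 0, 0], "jaw": 45},
    {"delta_pos": [12, -194, -105], "rotation": [0, 0, 0], "jaw": 45},
    {"delta_pos": [12, -194, -105], "rotation": [0, 0, 0], "jaw": 45},
    {"delta_pos": [12, -194, -105], "rotation": [0, 0, 0], "jaw": 45}
  ]
}}

```text
clock: 11.75
eef_pos: [0.5612, -0.1247, 0.1059]
tool_rot: [0.213, 0.977, 0.001, 0.0]
force: [0.3, -0.6, -2.3]
opening: 0.0623
```

```bash
python3 -c "
from h import *
w=look('w6')
from plant import camera
for n in ('scene','top'):
  c=camera(n); pickle.dump(c,open(n+'2.pkl','wb'))
  f=cv2.cvtColor(c['frame'],cv2.COLOR_RGB2BGR)
  f=f[150:270,190:350] if n=='scene' else f[150:290,230:420]
  cv2.imwrite(f'pics/{n}2.png',cv2.resize(f,None,fx=4,fy=4))
"
```

```text
t 11.75 tcp [ 0.5612 -0.1247  0.1059] F [ 0.32 -0.61 -2.34] op 0.0623
jaw ang 65.36 zax [ 7.e-04  9.e-04 -1.e+00]
```

View pics/w6.png

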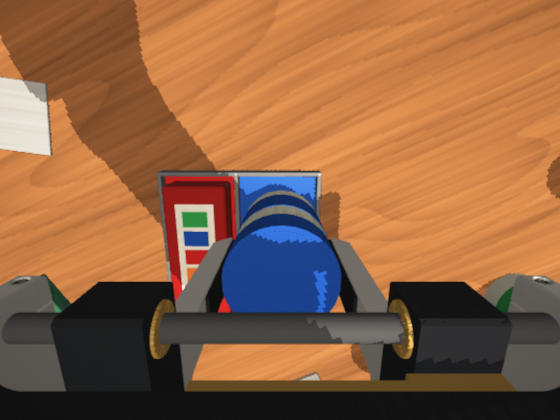

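View pics/scene2.png

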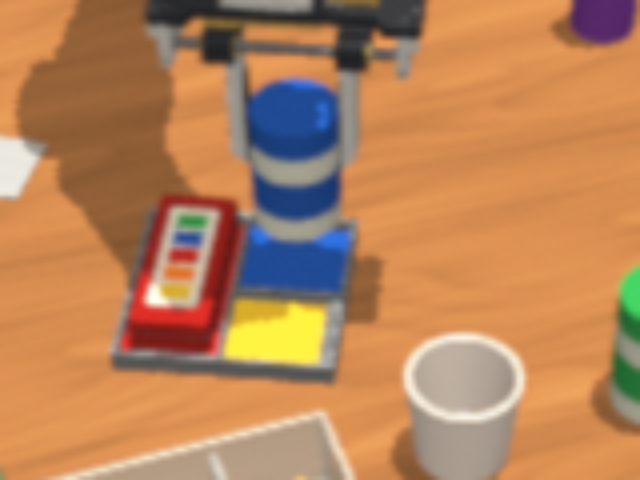

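View pics/top2.png

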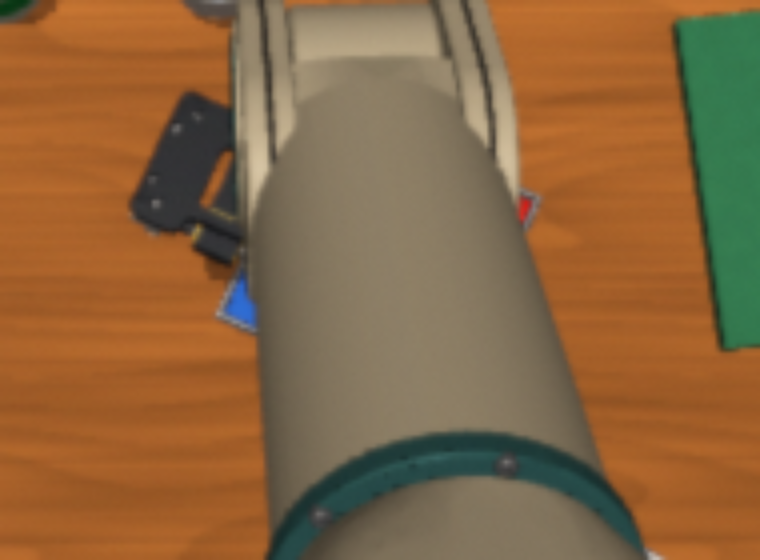

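The jar is held upright over the blue recess. The tray's -x corners show at about (159,172) and (321,172).

```bash
python3 -c "
from h import *
o,c=pickle.load(open('w6.pkl','rb')); w=wc(o,c)
print(ray(w,(159,172),.016),ray(w,(321,172),.016), 'want .4762,-.2125 .5405,-.0726')
o,c=pickle.load(open('w4.pkl','rb')); w=wc(o,c)
for q in [(244,128),(390,128),(381,262),(246,260)]: print(ray(w,q,.016).round(4))
"
```

```text
[ 0.47872158 -0.20968681  0.016     ] [ 0.54170079 -0.07272956  0.016     ] want .4762,-.2125 .5405,-.0726
[ 0.4798 -0.2109  0.016 ]
[ 0.543  -0.0745  0.016 ]
[ 0.6819 -0.1335  0.016 ]
[ 0.613  -0.2757  0.016 ]
```

Request:
{"method": "apply_moves", "body": {
  "deltas": [
    {"delta_pos": [1, 0, -12], "rotation": [0, 0, 0], "jaw": 45},
    {"delta_pos": [1, 0, -24], "rotation": [0, 0, 0], "jaw": 45},
    {"delta_pos": [1, 0, -34], "rotation": [0, 0, 0], "jaw": 45},
    {"delta_pos": [1, 0, -40], "rotation": [0, 0, 0], "jaw": 45},
    {"delta_pos": [1, 0, -43], "rotation": [0, 0, 0], "jaw": 45},
    {"delta_pos": [1, 0, -45], "rotation": [0, 0, 0], "jaw": 45},
    {"delta_pos": [1, 0, -46], "rotation": [0, 0, 0], "jaw": 45},
    {"delta_pos": [1, 0, -46], "rotation": [0, 0, 0], "jaw": 45}
  ]
}}

```text
clock: 12.7
eef_pos: [0.5619, -0.1269, 0.0596]
tool_rot: [0.215, 0.977, 0.0, 0.0]
force: [-0.3, 1.1, -2.6]
opening: 0.0617
```

Request:
{"method": "apply_moves", "body": {
  "deltas": [
    {"delta_pos": [0, 0, -1], "rotation": [0, 0, 0], "jaw": 45},
    {"delta_pos": [0, 0, -2], "rotation": [0, 0, 0], "jaw": 45},
    {"delta_pos": [0, 0, -2], "rotation": [0, 0, 0], "jaw": 45}
  ]
}}

```text
clock: 13.0
eef_pos: [0.562, -0.1269, 0.0579]
tool_rot: [0.215, 0.977, -0.0, 0.0]
force: [-0.5, -0.2, -0.4]
opening: 0.0621
```

Request:
{"method": "apply_moves", "body": {
  "deltas": [
    {"delta_pos": [0, 0, -1], "rotation": [0, 0, 0], "jaw": 45},
    {"delta_pos": [0, 0, -1], "rotation": [0, 0, 0], "jaw": 68},
    {"delta_pos": [0, 0, -1], "rotation": [0, 0, 0], "jaw": 78},
    {"delta_pos": [0, 0, -1], "rotation": [0, 0, 0], "jaw": 90},
    {"delta_pos": [0, 0, -1], "rotation": [0, 0, 0], "jaw": 95},
    {"delta_pos": [0, 0, 10], "rotation": [0, 0, 0], "jaw": 95},
    {"delta_pos": [0, 0, 40], "rotation": [0, 0, 0], "jaw": 95},
    {"delta_pos": [0, 0, 80], "rotation": [0, 0, 0], "jaw": 95},
    {"delta_pos": [0, 0, 120], "rotation": [0, 0, 0], "jaw": 95},
    {"delta_pos": [0, 0, 150], "rotation": [0, 0, 0], "jaw": 95},
    {"delta_pos": [0, 0, 160], "rotation": [0, 0, 0], "jaw": 95}
  ]
}}

```text
clock: 14.1
eef_pos: [0.5637, -0.127, 0.2217]
tool_rot: [0.215, 0.977, 0.0, 0.003]
force: [0.5, -0.4, 0.1]
opening: 0.0893
```

```bash
python3 -c "
from h import *
w=look('w7')
print(proj(w,[(.561,-.1268,.101)]))
"
```

```text
t 14.1 tcp [ 0.5637 -0.127   0.2217] F [ 0.51 -0.42  0.05] op 0.0893
jaw ang 65.2 zax [ 0.0065 -0.0012 -1.    ]
[[278.29918409 202.19189323]]
```

View pics/w7.png

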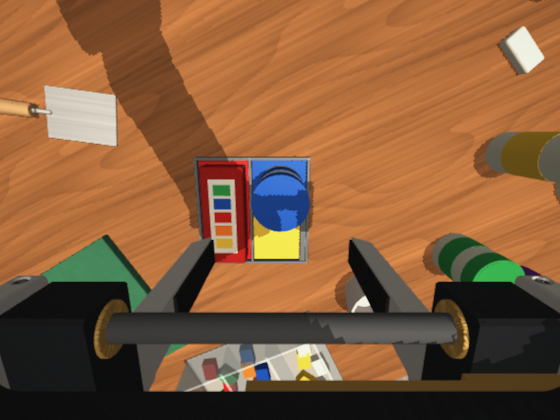

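The jar is upright in the blue recess, lid at (281,202). Now the nearer bottle.

Request:
{"method": "apply_moves", "body": {
  "deltas": [
    {"delta_pos": [10, 35, 0], "rotation": [0, 0, 0], "jaw": 95},
    {"delta_pos": [22, 78, 0], "rotation": [0, 0, 0], "jaw": 95},
    {"delta_pos": [35, 122, 0], "rotation": [0, 0, 0], "jaw": 95},
    {"delta_pos": [48, 166, 0], "rotation": [0, 0, 0], "jaw": 95},
    {"delta_pos": [60, 210, 0], "rotation": [0, 0, 0], "jaw": 95},
    {"delta_pos": [72, 252, 0], "rotation": [0, 0, 0], "jaw": 95},
    {"delta_pos": [80, 280, 0], "rotation": [0, 0, 0], "jaw": 95},
    {"delta_pos": [85, 298, 0], "rotation": [0, 0, 0], "jaw": 95},
    {"delta_pos": [85, 298, 0], "rotation": [0, 0, 0], "jaw": 95},
    {"delta_pos": [85, 298, 0], "rotation": [0, 0, 0], "jaw": 95},
    {"delta_pos": [85, 298, 0], "rotation": [0, 0, 0], "jaw": 95}
  ]
}}

```text
clock: 15.25
eef_pos: [0.6467, 0.168, 0.2172]
tool_rot: [0.216, 0.976, -0.001, -0.0]
force: [-0.0, -0.1, 0.5]
opening: 0.0893
```

```bash
python3 -c "
from h import *
w=look('w8')
print(proj(w,[(.647,.171,.165)]))
"
```

```text
t 15.25 tcp [0.6467 0.168  0.2172] F [-0.03 -0.07  0.52] op 0.0893
jaw ang 65.02 zax [-7.0e-04 -2.1e-03 -1.0e+00]
[[282.41974311 223.76344105]]
```

View pics/w8.png

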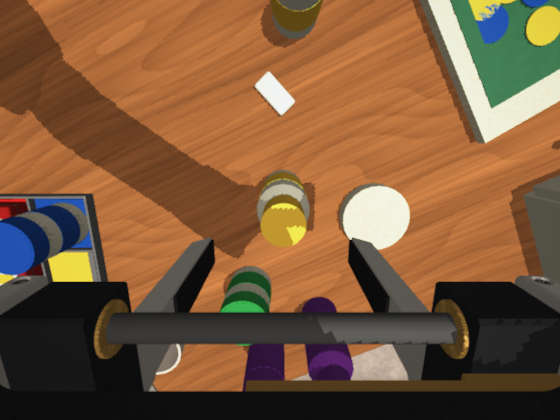

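The cap at (283,224) matches the prediction. Descending and gripping.

Request:
{"method": "apply_moves", "body": {
  "deltas": [
    {"delta_pos": [0, 0, -25], "rotation": [0, 0, 0], "jaw": 95},
    {"delta_pos": [0, 0, -50], "rotation": [0, 0, 0], "jaw": 95},
    {"delta_pos": [0, 0, -70], "rotation": [0, 0, 0], "jaw": 95},
    {"delta_pos": [0, 0, -83], "rotation": [0, 0, 0], "jaw": 95},
    {"delta_pos": [0, 0, -83], "rotation": [0, 0, 0], "jaw": 70},
    {"delta_pos": [0, 0, -83], "rotation": [0, 0, 0], "jaw": 50},
    {"delta_pos": [0, 0, -83], "rotation": [0, 0, 0], "jaw": 44},
    {"delta_pos": [0, 0, -83], "rotation": [0, 0, 0], "jaw": 38},
    {"delta_pos": [0, 0, -83], "rotation": [0, 0, 0], "jaw": 25},
    {"delta_pos": [0, 0, -83], "rotation": [0, 0, 0], "jaw": 25},
    {"delta_pos": [0, 0, -83], "rotation": [0, 0, 0], "jaw": 25},
    {"delta_pos": [0, 0, -83], "rotation": [0, 0, 0], "jaw": 25}
  ],
  "squeeze": 30
}}

```text
clock: 16.5
eef_pos: [0.6467, 0.1709, 0.1347]
tool_rot: [0.215, 0.977, -0.0, 0.0]
force: [-0.8, -0.7, 2.6]
opening: 0.0375
```

Request:
{"method": "apply_moves", "body": {
  "deltas": [
    {"delta_pos": [0, 0, 5], "rotation": [0, 0, 0], "jaw": 25},
    {"delta_pos": [0, 0, 15], "rotation": [0, 0, 0], "jaw": 25},
    {"delta_pos": [0, 0, 20], "rotation": [0, 0, 0], "jaw": 25},
    {"delta_pos": [0, 0, 20], "rotation": [0, 0, 0], "jaw": 25},
    {"delta_pos": [0, 0, 20], "rotation": [0, 0, 0], "jaw": 25},
    {"delta_pos": [0, 0, 20], "rotation": [0, 0, 0], "jaw": 25},
    {"delta_pos": [0, 0, 20], "rotation": [0, 0, 0], "jaw": 25}
  ]
}}

```text
clock: 17.2
eef_pos: [0.6464, 0.1711, 0.1541]
tool_rot: [0.215, 0.977, -0.0, -0.0]
force: [0.9, 0.5, -4.9]
opening: 0.0379
```

Request:
{"method": "apply_moves", "body": {
  "deltas": [
    {"delta_pos": [0, 0, 10], "rotation": [0, 0, 0], "jaw": 25},
    {"delta_pos": [0, 0, 10], "rotation": [0, 0, 0], "jaw": 25},
    {"delta_pos": [0, 0, 10], "rotation": [0, 0, 0], "jaw": 25},
    {"delta_pos": [0, 0, 10], "rotation": [0, 0, 0], "jaw": 25}
  ]
}}

```text
clock: 17.6
eef_pos: [0.6467, 0.1712, 0.1646]
tool_rot: [0.215, 0.977, 0.0, 0.0]
force: [-0.4, -0.2, -5.6]
opening: 0.0376
```

```bash
python3 -c "
from h import *
w=look('w9')"
```

```text
t 17.6 tcp [0.6467 0.1712 0.1646] F [-0.39 -0.19 -5.57] op 0.0376
jaw ang 65.2 zax [ 1.e-04  0.e+00 -1.e+00]
```

View pics/w9.png

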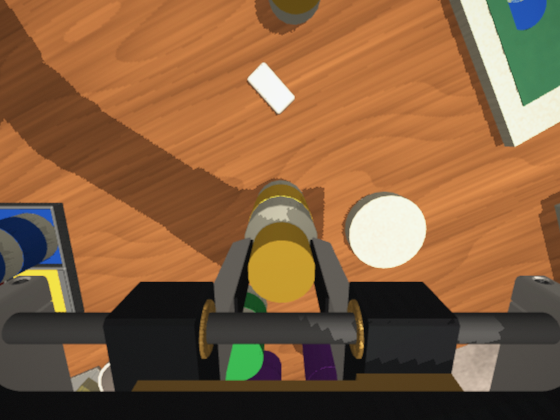

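The force reads 5 to 5.6 N, so this is the full bottle. It hangs straight. Carrying it over to the yellow recess.

Request:
{"method": "apply_moves", "body": {
  "deltas": [
    {"delta_pos": [0, 0, 15], "rotation": [0, 0, 0], "jaw": 25},
    {"delta_pos": [0, 0, 45], "rotation": [0, 0, 0], "jaw": 25},
    {"delta_pos": [0, -8, 75], "rotation": [0, 0, 0], "jaw": 25},
    {"delta_pos": [-2, -28, 90], "rotation": [0, 0, 0], "jaw": 25},
    {"delta_pos": [-4, -58, 91], "rotation": [0, 0, 0], "jaw": 25},
    {"delta_pos": [-6, -93, 91], "rotation": [0, 0, 0], "jaw": 25},
    {"delta_pos": [-8, -128, 91], "rotation": [0, 0, 0], "jaw": 25},
    {"delta_pos": [-10, -163, 91], "rotation": [0, 0, 0], "jaw": 25},
    {"delta_pos": [-12, -198, 91], "rotation": [0, 0, 0], "jaw": 25},
    {"delta_pos": [-14, -233, 91], "rotation": [0, 0, 0], "jaw": 25},
    {"delta_pos": [-16, -265, 91], "rotation": [0, 0, 0], "jaw": 25},
    {"delta_pos": [-18, -293, 91], "rotation": [0, 0, 0], "jaw": 25}
  ]
}}

```text
clock: 18.85
eef_pos: [0.6285, -0.1242, 0.2567]
tool_rot: [0.215, 0.977, -0.0, 0.001]
force: [0.1, -0.2, -4.4]
opening: 0.0373
```

Request:
{"method": "apply_moves", "body": {
  "deltas": [
    {"delta_pos": [-1, -22, 0], "rotation": [0, 0, 0], "jaw": 25},
    {"delta_pos": [-2, -35, 0], "rotation": [0, 0, 0], "jaw": 25},
    {"delta_pos": [-2, -39, -10], "rotation": [0, 0, 0], "jaw": 25},
    {"delta_pos": [-2, -39, -30], "rotation": [0, 0, 0], "jaw": 25},
    {"delta_pos": [-2, -39, -50], "rotation": [0, 0, 0], "jaw": 25},
    {"delta_pos": [-2, -39, -65], "rotation": [0, 0, 0], "jaw": 25},
    {"delta_pos": [-2, -39, -75], "rotation": [0, 0, 0], "jaw": 25},
    {"delta_pos": [-2, -39, -80], "rotation": [0, 0, 0], "jaw": 25},
    {"delta_pos": [-2, -39, -80], "rotation": [0, 0, 0], "jaw": 25},
    {"delta_pos": [-2, -39, -80], "rotation": [0, 0, 0], "jaw": 25}
  ]
}}

```text
clock: 19.85
eef_pos: [0.6274, -0.1605, 0.1762]
tool_rot: [0.215, 0.977, 0.0, 0.001]
force: [1.0, -0.4, -5.3]
opening: 0.0372
```

```bash
python3 -c "
from h import *
w=look('w10')
from plant import camera
for n in ('scene',):
  c=camera(n); pickle.dump(c,open(n+'3.pkl','wb'))
  f=cv2.cvtColor(c['frame'],cv2.COLOR_RGB2BGR)
  f=f[150:270,190:350]
  cv2.imwrite(f'pics/{n}3.png',cv2.resize(f,None,fx=4,fy=4))
"
```

```text
t 19.85 tcp [ 0.6274 -0.1605  0.1762] F [ 0.98 -0.44 -5.33] op 0.0372
jaw ang 65.22 zax [ 0.0013  0.     -1.    ]
```

View pics/w10.png

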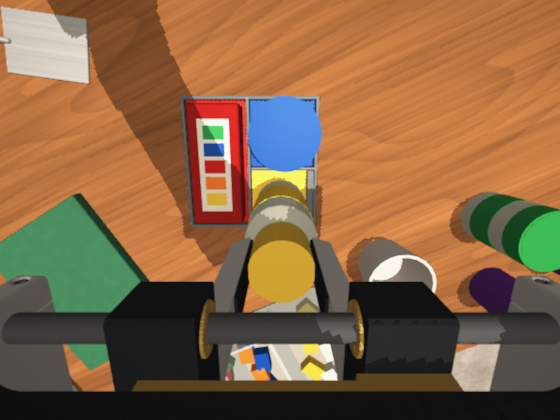

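View pics/scene3.png

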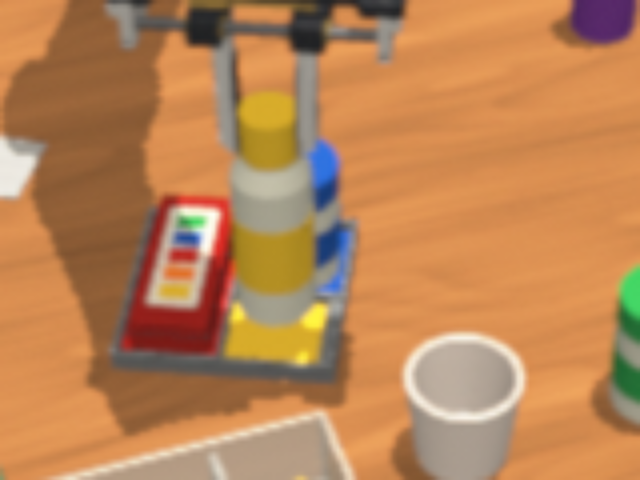

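The bottle hangs upright about 35 mm above the yellow recess floor and is clear of the tin and jar. Lowering.

Request:
{"method": "apply_moves", "body": {
  "deltas": [
    {"delta_pos": [0, 0, -10], "rotation": [0, 0, 0], "jaw": 25},
    {"delta_pos": [0, 0, -18], "rotation": [0, 0, 0], "jaw": 25},
    {"delta_pos": [0, 0, -25], "rotation": [0, 0, 0], "jaw": 25},
    {"delta_pos": [0, 0, -29], "rotation": [0, 0, 0], "jaw": 25},
    {"delta_pos": [0, 0, -31], "rotation": [0, 0, 0], "jaw": 25},
    {"delta_pos": [0, 0, -32], "rotation": [0, 0, 0], "jaw": 25},
    {"delta_pos": [0, 0, -33], "rotation": [0, 0, 0], "jaw": 25},
    {"delta_pos": [0, 0, -33], "rotation": [0, 0, 0], "jaw": 25},
    {"delta_pos": [0, 0, -33], "rotation": [0, 0, 0], "jaw": 25}
  ]
}}

```text
clock: 20.85
eef_pos: [0.6269, -0.1609, 0.1427]
tool_rot: [0.215, 0.977, 0.0, 0.0]
force: [-0.1, 0.0, -5.4]
opening: 0.0378
```

Request:
{"method": "apply_moves", "body": {
  "deltas": [
    {"delta_pos": [0, 0, -1], "rotation": [0, 0, 0], "jaw": 25},
    {"delta_pos": [0, 0, -2], "rotation": [0, 0, 0], "jaw": 25},
    {"delta_pos": [0, 0, -2], "rotation": [0, 0, 0], "jaw": 25}
  ]
}}

```text
clock: 21.15
eef_pos: [0.6269, -0.1609, 0.1407]
tool_rot: [0.215, 0.977, -0.0, 0.0]
force: [-0.2, 0.3, -3.5]
opening: 0.0376
```

Request:
{"method": "apply_moves", "body": {
  "deltas": [
    {"delta_pos": [0, 0, -1], "rotation": [0, 0, 0], "jaw": 25},
    {"delta_pos": [0, 0, -1], "rotation": [0, 0, 0], "jaw": 25}
  ]
}}

```text
clock: 21.35
eef_pos: [0.6273, -0.1611, 0.1407]
tool_rot: [0.215, 0.977, -0.0, 0.001]
force: [-1.5, 0.1, 5.0]
opening: 0.0375
```

Firm contact (+5 N). Release and retreat upward.

Request:
{"method": "apply_moves", "body": {
  "deltas": [
    {"delta_pos": [0, 0, 0], "rotation": [0, 0, 0], "jaw": 42},
    {"delta_pos": [0, 0, 0], "rotation": [0, 0, 0], "jaw": 50},
    {"delta_pos": [0, 0, 0], "rotation": [0, 0, 0], "jaw": 65},
    {"delta_pos": [0, 0, 0], "rotation": [0, 0, 0], "jaw": 80},
    {"delta_pos": [0, 0, 10], "rotation": [0, 0, 0], "jaw": 90},
    {"delta_pos": [0, 0, 40], "rotation": [0, 0, 0], "jaw": 90},
    {"delta_pos": [0, 0, 75], "rotation": [0, 0, 0], "jaw": 90},
    {"delta_pos": [0, 0, 100], "rotation": [0, 0, 0], "jaw": 90},
    {"delta_pos": [-20, 40, 110], "rotation": [0, 0, 0], "jaw": 90},
    {"delta_pos": [-40, 85, 110], "rotation": [0, 0, 0], "jaw": 90},
    {"delta_pos": [-60, 130, 110], "rotation": [0, 0, 0], "jaw": 90},
    {"delta_pos": [-70, 170, 110], "rotation": [0, 0, 0], "jaw": 90}
  ]
}}

```text
clock: 22.55
eef_pos: [0.5552, 0.0114, 0.2506]
tool_rot: [0.214, 0.977, 0.0, 0.0]
force: [1.1, -0.4, 0.9]
opening: 0.0847
```

Request:
{"method": "apply_moves", "body": {
  "deltas": [
    {"delta_pos": [0, 30, 0], "rotation": [0, 0, 0], "jaw": 90},
    {"delta_pos": [0, 60, 0], "rotation": [0, 0, 0], "jaw": 90},
    {"delta_pos": [0, 75, 0], "rotation": [0, 0, 0], "jaw": 90},
    {"delta_pos": [0, 80, 0], "rotation": [0, 0, 0], "jaw": 90},
    {"delta_pos": [0, 80, 0], "rotation": [0, 0, 0], "jaw": 90},
    {"delta_pos": [0, 80, 0], "rotation": [0, 0, 0], "jaw": 90}
  ]
}}

```text
clock: 23.15
eef_pos: [0.557, 0.0872, 0.2494]
tool_rot: [0.216, 0.976, -0.001, 0.0]
force: [0.9, -0.2, -0.3]
opening: 0.0848
```

```bash
python3 -c "
from h import *
look('w11')
from plant import camera
a=np.radians(-24.7); M=lambda x,y,z:(.578+(np.cos(a)*x-np.sin(a)*y)/1e3,-.174+(np.sin(a)*x+np.cos(a)*y)/1e3,z)
for n in ('scene','top'):
  c=camera(n); pickle.dump(c,open(n+'4.pkl','wb'))
  print(n,proj(c,[M(0,-39,.038),M(-35,36,.101),M(39,32,.171)]).round(1))
  f=cv2.cvtColor(c['frame'],cv2.COLOR_RGB2BGR)
  cv2.imwrite(f'pics/{n}4.png',f)
  f=f[120:270,190:350] if n=='scene' else f[150:270,260:420]
  cv2.imwrite(f'pics/{n}4c.png',cv2.resize(f,None,fx=4,fy=4,interpolation=cv2.INTER_CUBIC))
"
```

```text
t 23.15 tcp [0.557  0.0872 0.2494] F [ 0.85 -0.22 -0.25] op 0.0848
jaw ang 65.07 zax [-1.0e-04 -1.2e-03 -1.0e+00]
scene [[235.3 213.4]
 [262.9 189.8]
 [256.7 187.5]]
top [[340.3 218.8]
 [307.3 215.7]
 [324.9 180.9]]
```

View pics/scene4c.png

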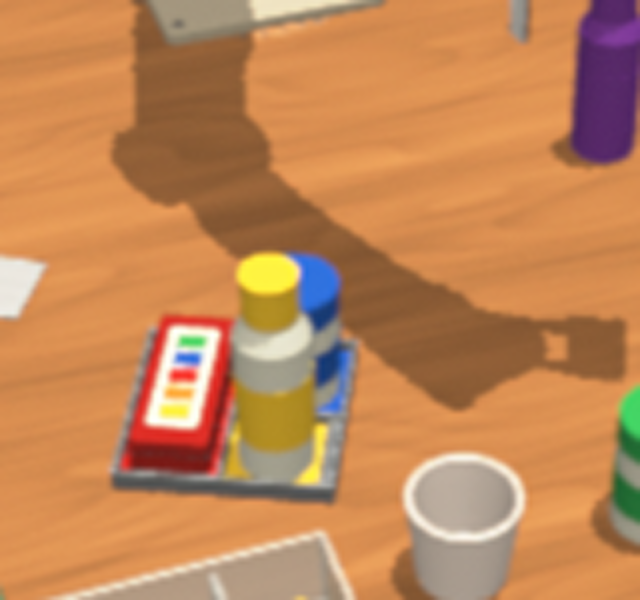

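View pics/top4c.png

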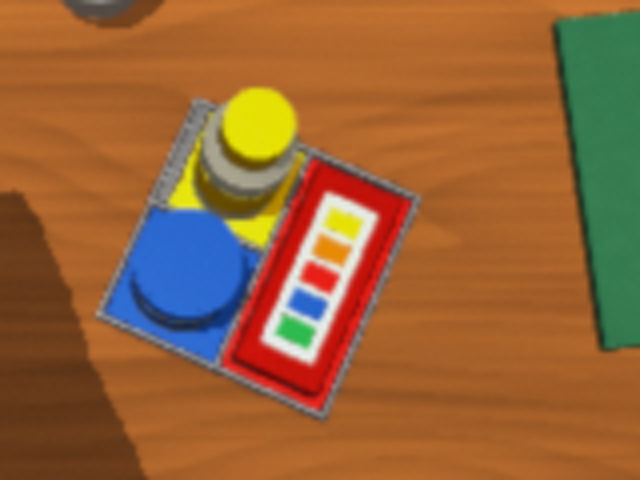

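View pics/scene4.png

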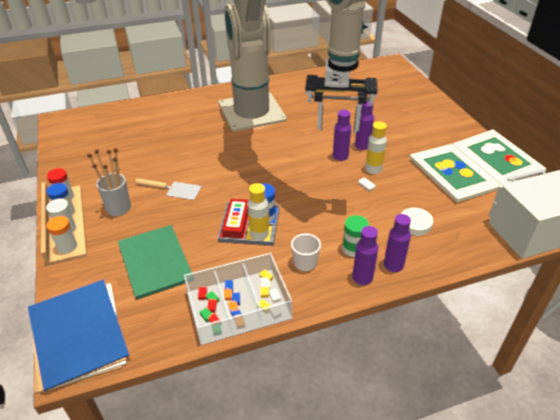

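```bash
python3 -c "
from plant import workorder
print(workorder.close_job())"
```

```text
the job is handed in; nothing more can be done
None
```

The tray is loaded and the job is handed in, at about 23 s of the 72 s limit. The red tin went into the red recess first, then the blue-lidded jar into the blue one, and last the full bottle into the yellow one.

- **Which bottle was full:** the first one I lifted, at about (0.647, 0.171), read 5 to 5.6 N on the wrist. That matches about 0.55 kg, so I never lifted the other.
- **Nearly empty bottle:** it still stands upright where it was on the table.
- **Seating:** I lowered each item until the force showed it touching the floor, then let go.
- **Final check:** in the last top and scene pictures all three are upright, inside their recess walls and released. The jar lid and the bottle cap lie within about 1 px of where I expected them in the top view, and the tin within roughly 1 px by eye.
- **Bystanders and gripper:** the bystanders look where they were. The gripper was empty and clear, about 0.25 m above the table.
- **Disagreement between cameras:** the wrist and top cameras differed by about 2–3 mm on where the tray lies. That is well inside the 6 mm of play around each item, so I aimed between the two.

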